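# Shut the filler gate and take off the neck cap

### The job

Strip the dessert filler for cleaning: first take the flat steel shut-off gate from its white stand and push it fully home into the slot on top of the valve block. Then undo the winged cap on the block's neck - these quarter-turn caps come with left- or right-hand threads and are unmarked, so try both ways - and lift it straight off. Finish while still holding the cap in the gripper, a good 5 cm clear above the neck and touching nothing else; leave the jar, beaker and spatula alone.

Things in the scene. Friction and masses are not known exactly. Their poses are not given: they have to be found in the camera images.
- head: aluminium valve block of a filling machine, fixed: 110 (x) x 210 (y) x 80 mm high, turned up to 0.3 rad about the vertical; pipe stubs 45 mm up on its ends (38 mm long with a 64 mm flange at -y, 30 mm at +y). Origin: centre of its underside; gate slot at y = -50 mm, neck at y = +50 mm
- slot_mouth (a point): centre of the gate slot's mouth in the block's top face (80 mm above the table). The slot is 53 mm long along the block's x, 10 mm wide along its y and 55 mm deep, straight down, with a flat floor. Axes as the block's
- neck_rim (a point): centre of the top rim of the square steel neck (68 x 68 mm, 100 mm above the table; axes as the block's). Its quarter-turn thread: tightening, the cap stops solid within 0.35 rad of its start; loosening, it turns easily (under 0.3 Nm), is free to lift 1.25 to 1.65 rad from the block's x and stops near 1.7. It does not rise as it turns. Which sense loosens varies and cannot be seen
- cap_wing (a point): loose steel cap on the neck, 0.2 to 0.4 kg: disc 68 mm across, 14 thick, lying on the rim; on it an upright wing (grip bar) 54 mm long in the cap's x, 14 thick in y, 40 tall. Point: on the axis, 24 mm above the disc's top, 38 above its underside. z up; x starts along the block's x within 0.1 rad. Lugs reach 40 mm down into the neck; until free it lifts under 2 mm
- gate_mid (a point): loose upright steel shut-off gate, 0.2 to 0.35 kg: 50 mm wide (x), 8 thick (y), 110 tall; the top 26 mm is a grey grip bar 14 mm thick (grip centre 42 mm above this point), the lowest 8 mm a lead-in foot 44 x 5 mm. Point: its centre, 55 mm above the foot. Fully home the foot is on the slot floor and this point level with the mouth. Fits either way round
- stand: fixed white plastic stand 100 (x) x 70 (y) x 50 mm high that holds the gate at the start, in a slot 54 x 12 mm (long way along x) with its floor 8 mm above the table. Origin: centre of its underside
- jar: bystander: closed glass jar, 64 mm across, 75 mm high, origin at its underside
- beaker: bystander: open steel beaker, 76 mm across, 90 mm high, origin at its underside
- spatula: bystander: spatula lying flat on the table
Mind the look-alikes: they are no part of the job. Leave any green, red or yellow look-alike of the part that bears cap_wing alone.

How it is judged:
By the outcome, as a careful person would: the job done as asked, in the order asked, and still so for the second after the job is handed in, while the arm keeps its last pose, push and grip.
It also fails if it takes over 64 s, if anything falls off the work surface, if the arm or the gripper's body presses on something with over 40 N, if the wrist force passes 120 N, or if a joint passes its speed limit or range.

### The arm

A 7-joint arm with a two-finger parallel gripper is mounted at the origin on the work surface. World frame = base frame: x ahead of the robot, y to its left, z up, the work surface at z = 0. Lengths are in m, angles in rad, forces in N, time in s.
With the tool pointing down it reaches from about 0.425 to 0.925 m from the base axis. Payload 6.8 kg.
Tool frame: the origin (TCP) lies where the fingers leave the gripper's body, on its centre line; the fingertips stand 73 mm ahead of it and the grasp point (between the pads) lies 54 mm ahead of it; z points along the fingers, y is the direction in which the jaws open and shut (so a half turn about z gives the same grasp; the last joint's range is limited). The gripper opens to 85 mm and grips with 20 to 120 N. Pads are 22 mm wide; open, the fingers measure 114 mm over their backs; the gripper's body (76 mm by 85 mm) begins 54 mm behind the grasp point. The pads swing forward as they close: fully open they stand 13 mm farther back than shut.
Start: joints at [1.158, 0.477, 0.022, 1.555, -0.011, 1.109, -0.083], TCP at [0.203, -0.644, 0.304] pointing down, gripper open.
Joint ranges: [-2.96, 2.96], [-0.34, 2.1], [-1.41, 1.46], [0.24, 2.44], [-1.37, 4.51], [0.17, 1.92], [-2.96, 2.96]. Speed limits (rad/s): [2.39, 2.39, 3.14, 3.14, 3.14, 3.14, 3.14].

### API

Orientations are given as a rotation vector (axis times angle).
In Python, from bench import r gives the robot as it stands.
- The arm moves only by the shell command python3 -m handwheel 'ROWS' [FORCE]. ROWS is JSON, a list that holds one entry, the list of rows, each a list of 7 numbers: the shift along the world's x, y, z in m, then the turn, a rotation vector about the world's x, y, z in rad, then the finger opening in m, from 0 to 0.0854. A call has 1 to 10 rows; each row shifts and turns the commanded pose from where the row before left it; what a row does not reach is not made up. A row lasts 1/12 s, in which the tool goes at most 41.7 mm and 7.16 degrees, less where a joint would pass 70% of its speed; a pose out of reach is approached as far as the arm can. A call is refused whole if a number of a shift passes 0.0417 or a number of a turn 0.125, either way. A call with a gripper value outside its range is refused whole. The fingers move at their own pace and stop on an object; FORCE is the grip in N (left out, the last holds). Time passes only in rows, so rows that do not move let the fingers close. It gives the time, the measured TCP pose, the force and the opening at its end, in the units of the state.
- r.get_obs(): the state, without advancing time (a new reading comes with each control period).
- r.grab_frame(name): name is "side" or "top"; returns (picture, depth): 480x640x3 uint8, red, green, blue; 480x640 float32, m along the optical axis (not along the pixel's ray), 0 where there is no reading.
- r.get_calibration(name): a dict with "vertical_fov" (degrees; the focal length in pixels is half the picture's height over the tangent of half this angle, whatever the lens; pixels are square), "cx", "cy" (the principal point, pixels), "R" (3x3) and "t" (3): a world point X has camera coordinates R X + t. Camera axes: x right, y down, z forward; pixel columns grow to the right and rows downward; lengths in m; the calibration is good to about 2 mm. A picture is of the moment at which its call begins. get_calibration takes no time and is no camera call.
- r.hand_in(): hands the job in, once; it reports no verdict.
Trained networks look in the newest picture that a camera, given by its name, has taken for a name from the list of things; names that differ only in an ending like _2 or _b are one class to them, and where a whole thing is asked for, a point or a joint stands for the part that bears it (a point fixed in the world has none). Each returns a list of dicts, best first, with "p" (0 to 1); they miss things now and then, are a little off and sometimes report something else, mostly with a low value. They report only what shows in the picture. A call takes as long as a camera call. They do not tell look-alikes from the thing itself.
- r.masks_of(label, camera): "pixels" (480x640 bool, what is visible of it) and "at" ([column, row] in pixels, amid what is visible of it).
The state is a dict: "clock": time; "joints": joint angles; "qvel": joint speeds; "tau": joint torques, N m; "tcp_pos": TCP position; "orientation": TCP orientation; "contact_force": force on the tool from outside, world axes, zero at the start; "moment": the same for the moment, N m; "grip_width": finger opening in m.
Only numpy, scipy, OpenCV 4.12 (cv2) and the standard library are available. Lean on these libraries where they do the work, as an engineer would, in place of code of your own. Each camera call takes 0.05 s, during which the arm holds its last target.

## Working session

There is one attempt and no reset: what is moved stays moved. The work goes in short steps, Python scripts to look and compute and a shell command to move; the robot and the scene stay as the last step left them, time stands still between calls to the robot, and variables do not carry over. Pictures are saved under pics/ and viewed, and the job is handed in when it is done.

```bash
ls; mkdir -p pics; python3 - <<'E'
from bench import r
import cv2,numpy as np
o=r.get_obs()
print({k:np.round(v,4).tolist() for k,v in o.items()})
for n in ("top","side"):
    p,d=r.grab_frame(n); cv2.imwrite(f"pics/{n}0.png",p[:,:,::-1]); np.save(f"pics/{n}0.npy",d)
    c=r.get_calibration(n); print(n,{k:np.round(v,4).tolist() for k,v in c.items()})
    for l in ("head","gate_mid","cap_wing","stand","jar","beaker","spatula"):
        print(l,[(round(float(m["p"]),2),np.round(m["at"]).tolist(),int(m["pixels"].sum())) for m in r.masks_of(l,n)])
print(r.get_obs()["clock"])
E
```

```text
pics
{'clock': 0.0, 'joints': [1.1578, 0.4778, 0.0223, 1.5565, -0.0115, 1.1093, -0.0831], 'qvel': [0.0005, -0.0002, -0.0014, -0.0011, -0.0006, -0.0001, 0.0004], 'tau': [-0.0001, -59.6447, 1.6081, -28.1193, 0.0124, 0.0095, 0.0], 'tcp_pos': [0.2025, -0.6434, 0.3029], 'orientation': [-3.1034, -0.4768, 0.0007], 'contact_force': [-0.4213, 0.7082, -0.0744], 'moment': [-0.0108, 0.0407, -0.0292], 'grip_width': 0.0853}
top {'vertical_fov': 56.2439, 'cx': 325.4317, 'cy': 240.4317, 'R': [[0.0277, -0.9996, 0.0058], [-0.992, -0.0282, -0.123], [0.1231, -0.0024, -0.9924]], 't': [0.0486, 0.5083, 1.01]}
head [(0.63, [345.0, 204.0], 4895)]
gate_mid [(0.71, [472.0, 270.0], 322)]
cap_wing [(0.94, [340.0, 263.0], 720), (0.69, [246.0, 205.0], 695), (0.68, [314.0, 204.0], 814), (0.62, [295.0, 270.0], 699)]
stand [(0.81, [460.0, 274.0], 1124)]
jar [(0.66, [466.0, 168.0], 815), (0.48, [343.0, 204.0], 4682)]
beaker [(0.83, [173.0, 231.0], 1131)]
spatula [(0.59, [164.0, 340.0], 1672)]
side {'vertical_fov': 47.8863, 'cx': 319.3819, 'cy': 247.1399, 'R': [[-0.9587, -0.2841, -0.0148], [-0.1598, 0.5808, -0.7982], [0.2353, -0.7629, -0.6022]], 't': [0.5113, 0.123, 1.0239]}
head [(0.79, [287.0, 271.0], 4652)]
gate_mid [(0.88, [385.0, 180.0], 615)]
cap_wing [(0.76, [280.0, 246.0], 1071), (0.74, [361.0, 259.0], 836), (0.65, [350.0, 296.0], 1210), (0.58, [252.0, 322.0], 1412), (0.51, [388.0, 204.0], 1284)]
stand [(0.78, [384.0, 202.0], 1224)]
jar [(0.61, [290.0, 183.0], 793)]
beaker [(0.67, [256.0, 402.0], 3055)]
spatula [(0.88, [392.0, 426.0], 1680)]
0.8
```

View pics/top0.png

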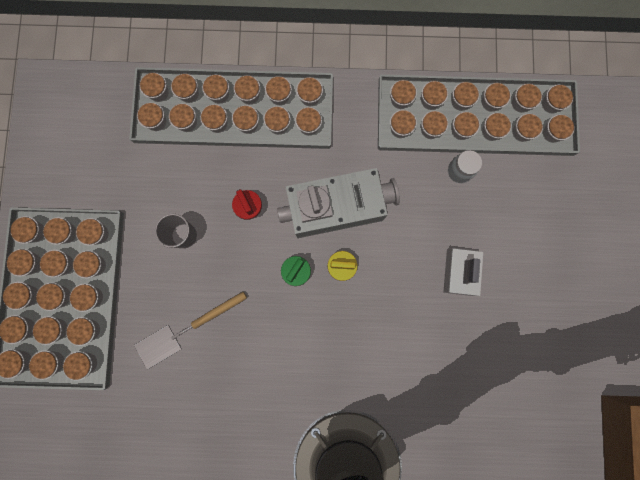

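View pics/side0.png

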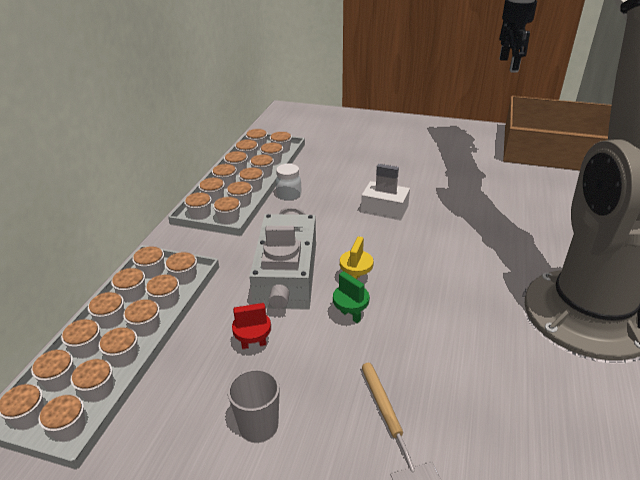

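```bash
python3 - <<'E'
import cv2
a=cv2.imread('pics/top0.png');b=cv2.imread('pics/side0.png')
cv2.imwrite('pics/crops0.png',cv2.hconcat([cv2.resize(a[150:330,220:420],(400,360),interpolation=cv2.INTER_CUBIC),cv2.resize(b[160:340,220:420],(400,360),interpolation=cv2.INTER_CUBIC)]))
E
```

```text
(no output)
```

View pics/crops0.png

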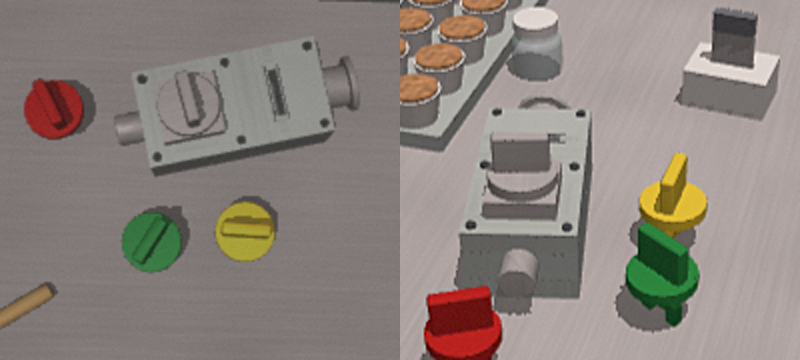

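Candidates for cap_wing: the red cap (top 246,205), yellow (342,263), green (295,270) and the grey steel cap on the block's neck (top 314,204, side 280,246). The crop shows the grey steel cap sitting on the square neck, so it is the real one. The gate stands in the white stand at top (472,270), and the empty slot is at about (361,196). Next I measure these from depth.

```bash
cat > h.py <<'E'
import numpy as np,cv2
from bench import r
def cloud(n,d):
    c=r.get_calibration(n);f=240/np.tan(np.radians(c["vertical_fov"])/2)
    v,u=np.mgrid[:480,:640]
    P=np.stack([(u-c["cx"])/f*d,(v-c["cy"])/f*d,d],-1)
    R=np.array(c["R"]);t=np.array(c["t"])
    W=(P-t)@R
    W[d==0]=np.nan
    return W
def proj(n,X):
    c=r.get_calibration(n);f=240/np.tan(np.radians(c["vertical_fov"])/2)
    q=np.array(c["R"])@np.array(X)+np.array(c["t"]);return q[:2]/q[2]*f+[c["cx"],c["cy"]]
E
python3 - <<'E'
from h import *
for n in("top","side"):
    W=cloud(n,np.load(f"pics/{n}0.npy"))
    print(n)
    # rough positions
    for nm,(u,v) in dict(top=dict(cap=(314,197),gate=(472,268),slot=(361,196),block=(370,215)),side=dict(cap=(280,236),gate=(387,172),block=(305,260),gb=(385,186)))[n].items():
        print(nm,np.round(W[v,u],4))
    def sel(lo,hi,c,rad):
        m=(W[...,2]>lo)&(W[...,2]<hi)&(np.hypot(W[...,0]-c[0],W[...,1]-c[1])<rad)
        return W[m]
    def rect(P,l):
        if len(P)<8: print(l,len(P));return
        (c,s,a)=cv2.minAreaRect((P[:,:2]*1000).astype(np.float32))
        print(l,len(P),np.round(c,1),np.round(s,1),round(a,1),'z',np.round(np.percentile(P[:,2],[5,50,95]),4), 'mean',np.round(P[:,:2].mean(0),4))
    b=W[215,370] if n=="top" else W[260,305]
    tp=W[197,314] if n=="top" else W[236,280]
    gp=W[268,472] if n=="top" else W[172,387]
    rect(sel(.074,.086,[(tp[0]+b[0])/2,b[1]],.17),'block top')
    rect(sel(.094,.104,tp,.06),'neck')
    rect(sel(.108,.119,tp,.05),'disc')
    rect(sel(.125,.17,tp,.05),'wing')
    rect(sel(.145,.17,tp,.05),'wingtop')
    rect(sel(.06,.14,gp,.05),'gate')
    rect(sel(.095,.14,gp,.05),'gategrip')
    rect(sel(.11,.14,gp,.05),'gatetop')
    rect(sel(.044,.056,gp,.09),'standtop')
E
```

```text
top
cap [0.5812 0.0892 0.1545]
gate [ 0.447  -0.2521  0.1058]
slot [ 0.6021 -0.0135  0.0841]
block [ 0.5614 -0.0352  0.0753]
block top 3186 [579.9  36.7] [199.2 240.3] 56.2 z [0.0758 0.0788 0.0818] mean [0.5936 0.0188]
neck 204 [580.7  90.4] [69.4 67.7] 13.1 z [0.0951 0.0985 0.1019] mean [0.5724 0.0899]
disc 567 [580.1  90. ] [66.4 64.9] 1.8 z [0.1096 0.1127 0.1154] mean [0.5784 0.0903]
wing 189 [580.   90.5] [53.6 14. ] 16.8 z [0.1375 0.1521 0.1551] mean [0.5779 0.0902]
wingtop 172 [580.2  90.5] [53.3 14. ] 17.1 z [0.1492 0.1524 0.1552] mean [0.5795 0.0904]
gate 312 [ 442.4 -256.4] [14.8 50.6] 85.3 z [0.0652 0.1133 0.1187] mean [ 0.4414 -0.254 ]
gategrip 227 [ 441.7 -256.3] [14.8 49.3] 85.3 z [0.0983 0.1157 0.119 ] mean [ 0.4416 -0.2545]
gatetop 169 [ 441.9 -256.4] [14.6 49.3] 83.8 z [0.1129 0.1164 0.1192] mean [ 0.4418 -0.2558]
standtop 1044 [ 442.5 -257. ] [ 71.3 100.3] 85.1 z [0.0458 0.0487 0.0518] mean [ 0.4413 -0.252 ]
side
cap [0.5778 0.0996 0.1368]
gate [ 0.4411 -0.2452  0.1054]
block [0.5358 0.0849 0.0777]
gb [ 0.4443 -0.2499  0.0648]
block top 2407 [530.8  82.1] [212.7 314.4] 13.5 z [0.0755 0.078  0.0826] mean [0.5727 0.0631]
neck 268 [579.4  95.4] [68.2 70.1] 12.8 z [0.0948 0.0981 0.1032] mean [0.571  0.1165]
disc 415 [577.  101.9] [66.4 51. ] 23.0 z [0.1092 0.112  0.1173] mean [0.5755 0.107 ]
wing 459 [579.7  95.4] [53.8 16.5] 15.1 z [0.1267 0.1424 0.1527] mean [0.5785 0.0979]
wingtop 202 [579.8  94.9] [53.8 16.4] 16.5 z [0.1457 0.1509 0.1532] mean [0.5789 0.0963]
gate 494 [ 442.6 -251.4] [19.3 51.3] 86.8 z [0.0629 0.0923 0.1157] mean [ 0.4418 -0.2499]
gategrip 222 [ 442.6 -251.4] [19.3 50.9] 86.8 z [0.0969 0.1088 0.1162] mean [ 0.4416 -0.2493]
gatetop 103 [ 442.7 -251.5] [18.  49.6] 85.0 z [0.1107 0.1145 0.1165] mean [ 0.4417 -0.2513]
standtop 582 [ 443.4 -254.4] [ 77.9 102.7] 87.8 z [0.045  0.0476 0.0522] mean [ 0.4407 -0.2452]
```

```bash
python3 - <<'E'
from h import *
from scipy.optimize import least_squares
a=cv2.imread('pics/top0.png')
for n in("top","side"):
    c=r.get_calibration(n); print(n,'cam centre',np.round(-np.array(c["R"]).T@np.array(c["t"]),3))
    W=cloud(n,np.load(f"pics/{n}0.npy"))
    cen=np.array([.592,.042]) if n=="top" else np.array([.592,.046])
    th=np.radians(13); 
    R=np.array([[np.cos(th),np.sin(th)],[-np.sin(th),np.cos(th)]])
    L=(W[...,:2]-cen)@R.T
    m=(np.abs(L[...,0])<.068)&(np.abs(L[...,1])<.115)&(W[...,2]>.070)&(W[...,2]<.088)
    m=cv2.morphologyEx(m.astype(np.uint8),cv2.MORPH_OPEN,np.ones((3,3)))>0
    P=W[m]; q=cv2.minAreaRect((P[:,:2]*1000).astype(np.float32)); print(q,m.sum())
    # robust: edge positions vs theta
    for t in np.radians(np.arange(10,17,1)):
        R=np.array([[np.cos(t),np.sin(t)],[-np.sin(t),np.cos(t)]])
        Q=(P[:,:2]-cen)@R.T*1000
        lo=np.percentile(Q,1.,axis=0);hi=np.percentile(Q,99.,axis=0);print(np.degrees(t),np.round(hi-lo,1),np.round((hi+lo)/2@R+cen*1000,1))
    # slot: low depth/dark within
    if n=="top":
        g=cv2.cvtColor(a,cv2.COLOR_BGR2GRAY); 
        M=np.zeros_like(g);M[175:218,345:376]=1
        s=(g<110)&(M>0)
        vs,us=np.where(s); print('slot px',len(us),us.mean(),vs.mean(),cv2.minAreaRect(np.stack([us,vs],1).astype(np.float32)))
        f=240/np.tan(np.radians(c["vertical_fov"])/2)
        def ray(u,v,z):
            d=np.array(c["R"]).T@np.array([(u-c["cx"])/f,(v-c["cy"])/f,1]);o=-np.array(c["R"]).T@np.array(c["t"]);return o+d*(z-o[2])/d[2]
        pts=np.array([ray(u,v,.08)[:2]*1000 for u,v in zip(us,vs)],np.float32); print('slot world',cv2.minAreaRect(pts),pts.mean(0))
cv2.imwrite('pics/slot0.png',cv2.resize(a[170:225,340:400],None,fx=10,fy=10,interpolation=cv2.INTER_CUBIC))
E
```

```text
top cam centre [0.379 0.065 1.065]
((592.1734008789062, 41.75419616699219), (110.80205535888672, 210.41180419921875), 13.259995460510254) 3468
10.0 [113.5 206.9] [591.4  41.8]
11.0 [111.7 206.5] [591.4  41.9]
12.000000000000002 [109.9 206.6] [591.6  41.8]
13.0 [109.1 206.6] [591.7  41.8]
14.0 [109.4 206.4] [591.8  41.9]
14.999999999999998 [110.8 206.4] [591.6  41.9]
16.0 [112.5 206.5] [591.6  41.9]
slot px 149 357.8724832214765 195.53020134228188 ((363.26251220703125, 196.51132202148438), (42.04759216308594, 21.499448776245117), 87.27368927001953)
slot world ((602.7234497070312, -18.839811325073242), (95.94915771484375, 48.30137252807617), 3.5004994869232178) [603.9753     -6.8394213]
side cam centre [0.269 0.855 0.722]
((591.988525390625, 45.04463195800781), (110.96682739257812, 214.3863067626953), 13.481671333312988) 2298
10.0 [114.7 210.5] [590.6  46.4]
11.0 [112.4 210.7] [590.7  46.1]
12.000000000000002 [110.2 210. ] [591.1  46. ]
13.0 [109.2 209.7] [591.3  46.1]
14.0 [109.4 209.8] [591.5  45.9]
14.999999999999998 [110.8 209.9] [591.6  45.9]
16.0 [113.  209.9] [591.6  46.4]
```

```bash
python3 -m handwheel '[[[0.02,0.0325,0,0,0,-0.032,0.06],[0.02,0.0325,0,0,0,-0.032,0.06],[0.02,0.0325,0,0,0,-0.032,0.06],[0.02,0.0325,0,0,0,-0.032,0.06],[0.02,0.0325,0,0,0,-0.032,0.06],[0.02,0.0325,0,0,0,-0.032,0.06],[0.02,0.0325,0,0,0,-0.032,0.06],[0.02,0.0325,0,0,0,-0.032,0.06],[0.02,0.0325,0,0,0,-0.032,0.06],[0.02,0.0325,0,0,0,-0.032,0.06]]]'
```

```text
clock: 1.63
tcp_pos: [0.4032, -0.3173, 0.3042]
orientation: [3.141, -0.027, 0.001]
contact_force: [0.7, -1.0, 0.1]
grip_width: 0.0604
```

View pics/slot0.png

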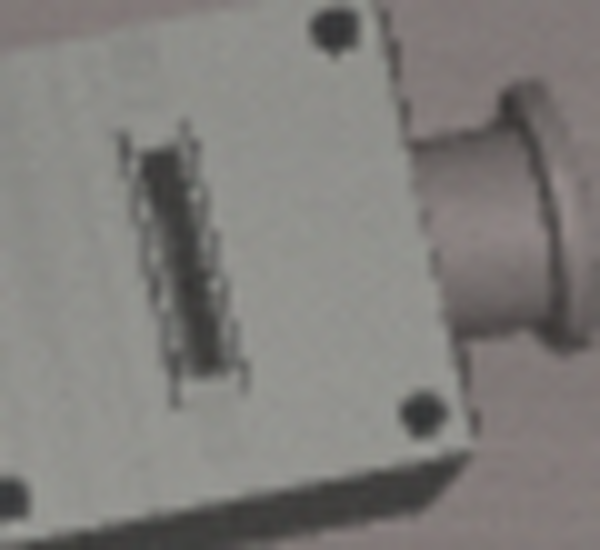

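```bash
python3 -m handwheel '[[[0.02,0.0315,0,0,0,-0.033,0.06],[0.019,0.0315,0,0,0,-0.033,0.06],[0,0,-0.035,0,0,0,0.06],[0,0,-0.035,0,0,0,0.06],[0,0,-0.01,0,0,0,0.06],[0,0,0,0,0,0,0.06]]]'; python3 - <<'E'
from h import *
o=r.get_obs();print({k:np.round(o[k],4).tolist() for k in("joints","tcp_pos","orientation")})
for n in("top","side"):
    p,d=r.grab_frame(n);np.save(f"pics/{n}1.npy",d);cv2.imwrite(f"pics/{n}1.png",p[:,:,::-1])
    if n=="top": A=p[220:340,400:560,::-1]
    else: B=p[100:220,310:470,::-1]
    # tips: grasp and slot
    x,y,z=o["tcp_pos"]; print(n,proj(n,[x,y,z-.073]), proj(n,[.6034,-.0069,.08]))
cv2.imwrite('pics/c1.png',cv2.hconcat([cv2.resize(A,None,fx=2.5,fy=2.5),cv2.resize(B,None,fx=2.5,fy=2.5)]))
E
```

```text
clock: 2.13
tcp_pos: [0.4398, -0.2553, 0.2215]
orientation: [-3.137, 0.127, 0.009]
contact_force: [0.2, -0.7, 1.1]
grip_width: 0.0603
{'joints': [0.5126, 0.3147, -0.1303, 2.0181, 0.0549, 0.8181, -1.3012], 'tcp_pos': [0.4398, -0.2553, 0.2215], 'orientation': [-3.1368, 0.1275, 0.0088]}
top [480.50448523 270.23183411] [357.89214835 195.76820317]
side [389.51454296 153.27248905] [287.4258144  227.28455502]
```

View pics/c1.png

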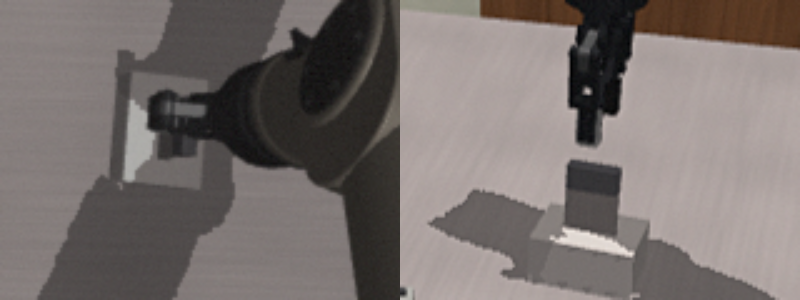

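```bash
python3 -m handwheel '[[[0.001,0.001,-0.03,0,0,0,0.05],[0.001,0.001,-0.0325,0,0,0,0.04],[0,0,0,0,0,0,0.035],[0,0,0,0,0,0,0.035]]]' 20; python3 - <<'E'
from h import *
o=r.get_obs();print({k:np.round(o[k],4).tolist() for k in("tcp_pos","orientation","contact_force")})
x,y,z=o["tcp_pos"]
for n in("top","side"):
    p,d=r.grab_frame(n);np.save(f"pics/{n}2.npy",d)
    if n=="top": A=p[230:310,420:520,::-1]
    else: B=p[140:220,340:440,::-1]
    print(n,proj(n,[x,y,z-.054]))
cv2.imwrite('pics/c2.png',cv2.hconcat([cv2.resize(A,None,fx=4,fy=4),cv2.resize(B,None,fx=4,fy=4)]))
W=cloud("side",np.load("pics/side2.npy"))
for lo,hi in((.085,.09),(.09,.1),(.1,.11),(.11,.12)):
    m=(W[...,2]>lo)&(W[...,2]<hi)&(abs(W[...,0]-.442)<.04)&(abs(W[...,1]+.25)<.06); P=W[m]
    t=np.radians(-4.7);R=np.array([[np.cos(t),np.sin(t)],[-np.sin(t),np.cos(t)]]);Q=(P[:,:2]-[x,y])@R.T*1000
    f=Q[Q[:,1]>14];g=Q[Q[:,1]<14]
    print(lo,len(f),np.round(np.percentile(f,[3,50,97],axis=0),1).tolist() if len(f)>3 else '',len(g),np.round(np.percentile(g,[3,50,97],axis=0),1).tolist() if len(g)>3 else '')
E
```

```text
clock: 2.57
tcp_pos: [0.4435, -0.2543, 0.1622]
orientation: [-3.139, 0.129, 0.001]
contact_force: [-0.2, -0.5, 0.3]
grip_width: 0.0351
{'tcp_pos': [0.4435, -0.2543, 0.1622], 'orientation': [-3.1387, 0.1287, 0.0014], 'contact_force': [-0.2446, -0.47, 0.3436]}
top [473.44584407 269.5719811 ]
side [386.77358713 168.92675289]
0.085 4 [[-4.9, 20.8], [1.4, 22.5], [3.6, 25.6]] 20 [[-25.8, -0.1], [-12.4, 3.6], [23.3, 5.8]]
0.09 25 [[-9.0, 17.9], [-2.3, 26.8], [10.8, 32.9]] 39 [[-25.6, 1.0], [-14.6, 6.4], [23.2, 9.1]]
0.1 36 [[-9.1, 21.6], [-0.0, 30.3], [11.4, 35.4]] 48 [[-25.5, -12.5], [-13.6, 6.2], [22.3, 9.7]]
0.11 39 [[-9.1, 23.4], [-0.2, 30.3], [10.1, 36.2]] 59 [[-25.7, -18.3], [-13.1, 0.8], [-3.3, 9.7]]
```

View pics/c2.png

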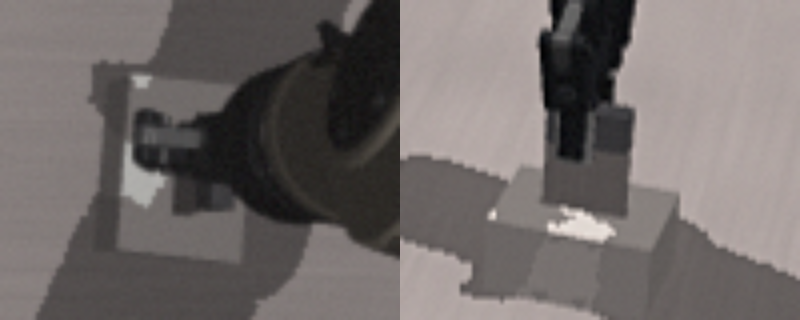

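```bash
python3 -m handwheel '[[[0,0,0,0,0,0,0.012],[0,0,0,0,0,0,0.008],[0,0,0,0,0,0,0.005],[0,0,0,0,0,0,0.005]]]' 20;  python3 - <<'E'
from h import *
o=r.get_obs();print({k:np.round(o[k],4).tolist() for k in("tcp_pos","orientation","contact_force","moment","grip_width")})
E
```

```text
clock: 3.0
tcp_pos: [0.4447, -0.2553, 0.1635]
orientation: [3.137, -0.129, 0.006]
contact_force: [-1.0, -1.2, 8.3]
grip_width: 0.0139
{'tcp_pos': [0.4447, -0.2553, 0.1635], 'orientation': [3.1365, -0.1286, 0.0056], 'contact_force': [-1.0438, -1.152, 8.2831], 'moment': [-0.5728, 0.262, -0.0324], 'grip_width': 0.0139}
```

```bash
python3 -m handwheel '[[[0,0,0,0,0,0,0.005],[0,0,0.01,0,0,0,0.005],[0,0,0.02,0,0,0,0.005],[0,0,0.025,0,0,0,0.005],[0,0,0.03,0,0,0,0.005],[0,0,0.03,0,0,0,0.005],[0,0,0,0,0,0,0.005],[0,0,0,0,0,0,0.005]]]' 80;  python3 - <<'E'
from h import *
o=r.get_obs();print({k:np.round(o[k],4).tolist() for k in("tcp_pos","orientation","contact_force","moment","grip_width","joints")})
for n in("top","side"):
    p,d=r.grab_frame(n);np.save(f"pics/{n}3.npy",d)
    if n=="top": A=p[210:330,400:560,::-1]
    else: B=p[80:200,310:470,::-1]
cv2.imwrite('pics/c3.png',cv2.hconcat([cv2.resize(A,None,fx=2.5,fy=2.5),cv2.resize(B,None,fx=2.5,fy=2.5)]))
E
```

```text
clock: 3.67
tcp_pos: [0.4441, -0.254, 0.2785]
orientation: [3.138, -0.127, 0.006]
contact_force: [-0.3, 0.7, -3.1]
grip_width: 0.0127
{'tcp_pos': [0.4441, -0.254, 0.2785], 'orientation': [3.1376, -0.1274, 0.0056], 'contact_force': [-0.2636, 0.6625, -3.0634], 'moment': [0.0292, 0.0281, -0.0359], 'grip_width': 0.0127, 'joints': [0.5137, 0.242, -0.1353, 1.9634, 0.0403, 0.9349, -1.2935]}
```

View pics/c3.png

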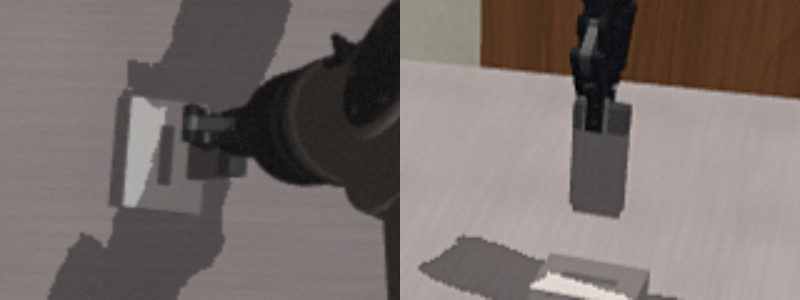

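```bash
cat >> h.py <<'E'
def gate(n,d,z0,z1,t):
    o=r.get_obs();x,y,z=o["tcp_pos"]
    W=cloud(n,d);R=np.array([[np.cos(t),np.sin(t)],[-np.sin(t),np.cos(t)]])
    Q=W.copy();Q[...,:2]=(W[...,:2]-[x,y])@R.T
    m=(Q[...,2]>z0)&(Q[...,2]<z1)&(abs(Q[...,0])<.04)&(abs(Q[...,1])<.03)
    return m,Q
E
python3 - <<'E'
from h import *
d=np.load("pics/side3.npy");t=np.radians(-4.65)
z=r.get_obs()["tcp_pos"][2]
for lo in np.arange(-.15,-.04,.012):
    m,Q=gate("side",d,z+lo,z+lo+.012,t);P=Q[m]*1000
    if len(P)>3:print(round(lo,3),len(P),np.round(np.percentile(P[:,:2],[2,50,98],axis=0),1).tolist())
m,Q=gate("side",d,z-.17,z-.04,t);print(np.round(np.percentile(Q[m][:,2]-z,[0,1,2]),4))
# row extents 
for v in range(100,190,6):
    u=np.where(m[v])[0]
    if len(u)>3:print(v,u.min(),u.max(),np.round(Q[v,u.min()]*1000,1)[:2],np.round(Q[v,u.max()]*1000,1)[:2])
d=np.load("pics/top3.npy")
m,Q=gate("top",d,z-.05,z-.015,t);P=Q[m]*1000;print(len(P),np.round(np.percentile(P,[2,50,98],axis=0),1).tolist())
E
```

```text
-0.15 100 [[-26.5, 0.4], [-2.4, 4.7], [21.5, 8.2]]
-0.138 109 [[-26.8, 0.1], [-2.8, 4.7], [22.2, 9.0]]
-0.126 104 [[-26.4, -2.4], [-2.0, 4.7], [23.0, 9.4]]
-0.114 112 [[-26.5, 0.9], [-3.4, 5.1], [21.6, 8.5]]
-0.102 103 [[-26.0, 1.1], [-2.1, 5.4], [21.3, 9.2]]
-0.09 108 [[-26.4, 0.4], [-3.6, 5.5], [21.8, 9.3]]
-0.078 89 [[-25.9, 0.8], [-7.0, 8.7], [22.3, 19.5]]
-0.066 116 [[-26.8, 0.6], [-5.8, 10.2], [22.9, 22.8]]
-0.054 129 [[-25.7, -6.5], [-6.1, 9.8], [22.2, 24.2]]
-0.042 38 [[-10.8, -17.8], [-5.3, 17.8], [10.0, 26.1]]
[-0.1588 -0.156  -0.1546]
124 379 402 [21.9 12.3] [-25.3  -5.2]
130 379 401 [21.2 11.9] [-26.9   7.2]
136 379 401 [21.8  6.7] [-27.1   3. ]
142 379 400 [21.3  5.9] [-26.4   5.1]
148 378 400 [23.9  1.9] [-26.6   1.1]
154 378 399 [21.4  8.2] [-25.6   1.8]
160 378 399 [21.4  5.1] [-26.8   1.8]
166 388 397 [-2.1  1.3] [-23.5   2.8]
102 [[-25.3, -7.2, 227.2], [-15.0, 4.4, 231.5], [-0.4, 28.6, 259.9]]
```

```bash
python3 -m handwheel '[[[0.0202,0.0311,0,0,0,0.039,0.005],[0.0202,0.0311,0,0,0,0.039,0.005],[0.0202,0.0311,0,0,0,0.039,0.005],[0.0202,0.0311,0,0,0,0.039,0.005],[0.0202,0.0311,0,0,0,0.039,0.005],[0.0202,0.0311,0,0,0,0.039,0.005],[0.0202,0.0311,0,0,0,0.039,0.005],[0.0205,0.0312,0,0,0,0.040,0.005],[0,0,-0.015,0,0,0,0.005],[0,0,-0.010,0,0,0,0.005]]]' 
python3 -m handwheel '[[[0,0,0,0,0,0,0.005],[0,0,0,0,0,0,0.005]]]';  cat > look.py <<'E'
from h import *
import sys
k=sys.argv[1]
o=r.get_obs();print({q:np.round(o[q],4).tolist() for q in("tcp_pos","orientation","contact_force","moment","grip_width","joints")})
for n in("top","side"):
    p,d=r.grab_frame(n);np.save(f"pics/{n}{k}.npy",d);cv2.imwrite(f"pics/{n}{k}.png",p[:,:,::-1])
    if n=="top": A=p[150:250,290:420,::-1]
    else: B=p[150:250,230:360,::-1]
cv2.imwrite(f'pics/c{k}.png',cv2.hconcat([cv2.resize(A,None,fx=3,fy=3),cv2.resize(B,None,fx=3,fy=3)]))
E
python3 look.py 4
```

```text
clock: 4.6
tcp_pos: [0.6053, -0.0015, 0.2488]
orientation: [-3.117, -0.372, 0.004]
contact_force: [-0.3, -0.7, -3.4]
grip_width: 0.0124
clock: 4.77
tcp_pos: [0.604, -0.0063, 0.2494]
orientation: [3.12, 0.361, -0.007]
contact_force: [-0.6, -0.1, -2.0]
grip_width: 0.0128
{'tcp_pos': [0.604, -0.0063, 0.2494], 'orientation': [3.1204, 0.3609, -0.0075], 'contact_force': [-0.5747, -0.0909, -1.9725], 'moment': [-0.0421, -0.0082, 0.002], 'grip_width': 0.0128, 'joints': [0.1303, 0.4361, -0.2922, 1.7658, 0.1488, 0.966, -1.5619]}
```

View pics/c4.png

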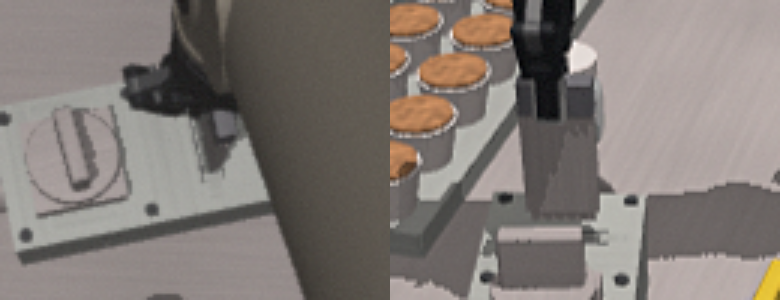

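```bash
python3 - <<'E'
from h import *
t=np.radians(13.3);R=np.array([[np.cos(t),np.sin(t)],[-np.sin(t),np.cos(t)]])
for k in(0,4):
  W=cloud("side",np.load(f"pics/side{k}.npy"));Q=W.copy();Q[...,:2]=(W[...,:2]-[.5919,.0455])@R.T*1000
  m=(abs(Q[...,2]-.08)<.006)&(abs(Q[...,0])<70)&(abs(Q[...,1])<115)
  for y0 in range(-110,110,20):
    P=Q[m&(abs(Q[...,1]-y0)<10)]
    if len(P)>20: print(k,y0,len(P),np.round([P[:,0].min(),P[:,0].max()],1),end=' ')
  for x0 in(-45,45):
    P=Q[m&(abs(Q[...,0]-x0)<6)];print('x',x0,np.round([P[:,1].min(),P[:,1].max()],1))
m=(Q[...,2]>.097)&(Q[...,2]<.165)&(abs(Q[...,0])<40)&(Q[...,1]<-25)&(Q[...,1]>-80)
for v in range(170,230,4):
    u=np.where(m[v])[0]
    if len(u)>3:print(v,u.min(),u.max(),np.round(Q[v,u.min()],1)[:2],np.round(Q[v,u.max()],1)[:2],np.round(np.median(Q[v,u],axis=0),3))
T=cloud("top",np.load("pics/top4.npy"))
W=cloud("side",np.load(f"pics/side0.npy"))
# slot right end in side image
a=cv2.imread('pics/side0.png');cv2.imwrite('pics/s0slot.png',cv2.resize(a[205:250,255:320],None,fx=10,fy=10,interpolation=cv2.INTER_CUBIC))
for xl in(-26.5,26.5):
  for yl in(-5,5):
    w=np.array([xl,-50+yl])@R/1000+[.5919,.0455]
    print(xl,yl,np.round(proj("side",[*w,.08]),1))
E
```

```text
0 -110 72 [-53.2  53.2] 0 -90 270 [-54.4  55.7] 0 -70 265 [-55.   54.7] 0 -50 117 [-54.8  54.6] 0 -30 145 [-55.4  54.7] 0 -10 112 [-55.   54.3] 0 10 119 [-54.9  54.5] 0 30 121 [-55.4  54.6] 0 50 131 [-55.5  54.8] 0 70 146 [-55.   55.3] 0 90 482 [-55.4  54.6] x -45 [-104.6  106.6]
x 45 [-105.9  105.8]
4 -110 38 [-55.   54.8] 4 -90 147 [-54.3  55. ] 4 -70 206 [-55.   54.8] 4 -50 130 [-55.   54.1] 4 -30 141 [-55.2  54.7] 4 -10 107 [-55.2  54.6] 4 10 118 [-54.7  54.6] 4 30 121 [-55.5  54.9] 4 50 126 [-55.5  54.8] 4 70 145 [-55.2  54.7] 4 90 484 [-55.4  54.5] x -45 [-107.7  106.5]
x 45 [-110.1  106.6]
194 273 298 [ 23.1 -48.6] [-26.3 -51.4] [ -1.068 -48.535   0.164]
198 274 298 [ 21.3 -46.2] [-26.  -51.4] [ -2.637 -48.552   0.155]
202 274 298 [ 22.4 -49.3] [-26. -48.] [ -1.763 -48.222   0.145]
206 274 298 [ 22.5 -46.1] [-25.7 -47.5] [ -1.127 -48.284   0.136]
210 275 299 [ 21.7 -49.5] [-26.8 -52.1] [ -2.623 -48.159   0.126]
214 275 299 [ 22.6 -51.4] [-26.8 -48.5] [ -3.316 -48.998   0.116]
218 275 299 [ 22.8 -48.8] [-26.7 -46.8] [ -0.779 -48.009   0.107]
222 285 296 [  2.6 -47.4] [-20.1 -47. ] [ -1.58  -47.229   0.098]
-26.5 -5 [299.8 227.2]
-26.5 5 [299.4 229.9]
26.5 -5 [274.4 226.6]
26.5 5 [273.8 229.4]
```

View pics/s0slot.png

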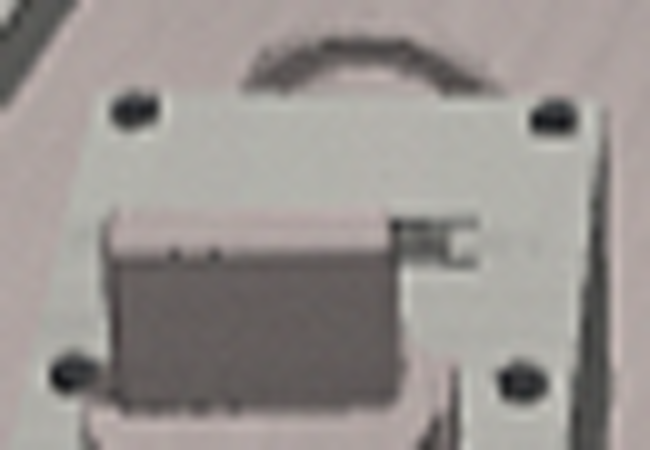

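```bash
python3 -m handwheel '[[[0.0015,0.0022,-0.005,0,0,0,0.005],[0,0,-0.005,0,0,0,0.005],[0,0,0,0,0,0,0.005],[0,0,0,0,0,0,0.005]]]';python3 look.py 5;python3 - <<'E'
from h import *
t=np.radians(13.3);R=np.array([[np.cos(t),np.sin(t)],[-np.sin(t),np.cos(t)]])
W=cloud("side",np.load(f"pics/side5.npy"));Q=W.copy();Q[...,:2]=(W[...,:2]-[.5919,.0455])@R.T*1000
m=(Q[...,2]>.09)&(Q[...,2]<.165)&(abs(Q[...,0])<40)&(Q[...,1]<-25)&(Q[...,1]>-80)
L=[]
for v in range(190,225):
    u=np.where(m[v])[0]
    if len(u)>18:L.append([Q[v,u.min()][0],Q[v,u.max()][0],np.median(Q[v,u,1])])
print(np.round(np.median(L,axis=0),1),len(L))
a=cv2.imread('pics/side5.png');b=cv2.imread('pics/top5.png')
cv2.imwrite('pics/d5.png',cv2.hconcat([cv2.resize(a[195:255,255:320],(390,360),interpolation=cv2.INTER_CUBIC),cv2.resize(b[165:225,325:390],(390,360),interpolation=cv2.INTER_CUBIC)]))
E
```

```text
clock: 5.2
tcp_pos: [0.6067, -0.003, 0.2411]
orientation: [3.121, 0.363, -0.001]
contact_force: [0.2, 0.1, -2.9]
grip_width: 0.0126
{'tcp_pos': [0.6067, -0.003, 0.2411], 'orientation': [3.1205, 0.3628, -0.0011], 'contact_force': [0.2066, 0.0928, -2.9479], 'moment': [0.0069, -0.0464, 0.0218], 'grip_width': 0.0126, 'joints': [0.1246, 0.4479, -0.2919, 1.7689, 0.1541, 0.9478, -1.5697]}
[ 25.4 -23.2 -45.3] 28
```

View pics/d5.png

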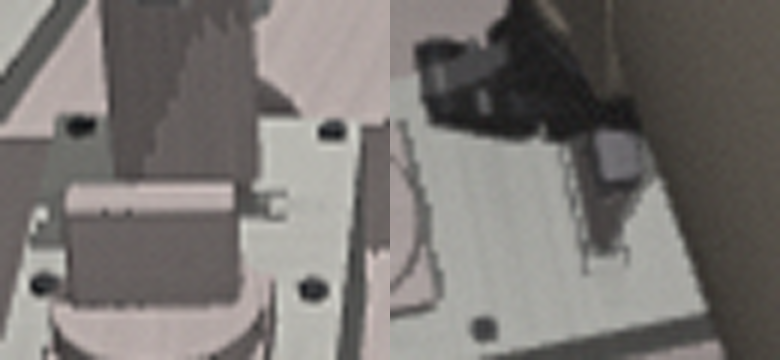

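```bash
python3 -m handwheel '[[[-0.001,-0.0012,0,0,0,0,0.005],[0,0,-0.003,0,0,0,0.005],[0,0,-0.003,0,0,0,0.005],[0,0,-0.003,0,0,0,0.005],[0,0,-0.003,0,0,0,0.005],[0,0,0,0,0,0,0.005]]]';python3 look.py 6;python3 - <<'E'
from h import *
t=np.radians(13.3);R=np.array([[np.cos(t),np.sin(t)],[-np.sin(t),np.cos(t)]])
W=cloud("side",np.load(f"pics/side6.npy"));Q=W.copy();Q[...,:2]=(W[...,:2]-[.5919,.0455])@R.T*1000
m=(Q[...,2]>.09)&(Q[...,2]<.155)&(abs(Q[...,0])<40)&(Q[...,1]<-25)&(Q[...,1]>-80)
L=[]
for v in range(190,225):
    u=np.where(m[v])[0]
    if len(u)>18:L.append([Q[v,u.min()][0],Q[v,u.max()][0],np.median(Q[v,u,1])])
print(np.round(np.median(L,axis=0),1),len(L))
E
```

```text
clock: 5.8
tcp_pos: [0.6056, -0.004, 0.2285]
orientation: [-3.12, -0.363, 0.002]
contact_force: [0.1, -0.1, -1.7]
grip_width: 0.0129
{'tcp_pos': [0.6056, -0.004, 0.2285], 'orientation': [-3.1204, -0.3634, 0.0022], 'contact_force': [0.1011, -0.0741, -1.6516], 'moment': [-0.026, 0.0093, -0.0432], 'grip_width': 0.0129, 'joints': [0.1241, 0.4608, -0.2896, 1.7816, 0.1597, 0.9235, -1.5726]}
[ 24.  -24.5 -46. ] 23
```

```bash
python3 -m handwheel '[[[0,0,-0.003,0,0,0,0.005],[0,0,-0.003,0,0,0,0.005],[0,0,-0.003,0,0,0,0.005],[0,0,0,0,0,0,0.005]]]'
```

```text
clock: 6.23
tcp_pos: [0.6056, -0.0041, 0.2196]
orientation: [-3.12, -0.363, 0.002]
contact_force: [-1.5, 0.5, -3.3]
grip_width: 0.0126
```

Plate is in the slot by 16 mm with little force; continue down.

```bash
python3 -m handwheel '[[[0,0,-0.005,0,0,0,0.005],[0,0,-0.005,0,0,0,0.005],[0,0,-0.005,0,0,0,0.005],[0,0,-0.005,0,0,0,0.005],[0,0,0,0,0,0,0.005]]]'; python3 -m handwheel '[[[0,0,-0.005,0,0,0,0.005],[0,0,-0.004,0,0,0,0.005],[0,0,-0.004,0,0,0,0.005],[0,0,0,0,0,0,0.005]]]'
```

```text
clock: 6.65
tcp_pos: [0.6053, -0.0042, 0.199]
orientation: [3.121, 0.363, -0.003]
contact_force: [0.2, 0.6, -3.4]
grip_width: 0.0126
clock: 6.98
tcp_pos: [0.6056, -0.0042, 0.1864]
orientation: [3.12, 0.363, -0.002]
contact_force: [0.3, -0.4, -2.3]
grip_width: 0.0124
```

```bash
python3 -m handwheel '[[[0,0,-0.003,0,0,0,0.005],[0,0,-0.002,0,0,0,0.005],[0,0,0,0,0,0,0.005]]]'; python3 -m handwheel '[[[0,0,-0.002,0,0,0,0.005],[0,0,-0.002,0,0,0,0.005],[0,0,0,0,0,0,0.005]]]'
```

```text
clock: 7.23
tcp_pos: [0.6059, -0.0041, 0.1821]
orientation: [3.12, 0.363, -0.0]
contact_force: [0.1, -0.1, -3.2]
grip_width: 0.0126
clock: 7.48
tcp_pos: [0.6066, -0.0039, 0.1807]
orientation: [3.12, 0.363, 0.002]
contact_force: [-5.4, -0.8, 14.0]
grip_width: 0.013
```

```bash
python3 -m handwheel '[[[0,0,-0.002,0,0,0,0.005],[0,0,0,0,0,0,0.005]]]'; python3 -m handwheel '[[[0,0,0.0025,0,0,0,0.005],[0,0,0.0015,0,0,0,0.01],[0,0,0,0,0,0,0.03],[0,0,0,0,0,0,0.05],[0,0,0,0,0,0,0.05],[0,0,0,0,0,0,0.05]]]'; python3 look.py 7
```

```text
clock: 7.65
tcp_pos: [0.6069, -0.0039, 0.1805]
orientation: [3.119, 0.363, 0.004]
contact_force: [-8.4, -1.7, 26.5]
grip_width: 0.0124
clock: 8.15
tcp_pos: [0.606, -0.0038, 0.1801]
orientation: [-3.12, -0.363, 0.0]
contact_force: [-0.7, 0.2, 0.6]
grip_width: 0.0498
{'tcp_pos': [0.606, -0.0038, 0.1801], 'orientation': [-3.1203, -0.3634, 0.0004], 'contact_force': [-0.6762, 0.2233, 0.6169], 'moment': [-0.0294, 0.0915, 0.0101], 'grip_width': 0.0498, 'joints': [0.1133, 0.5201, -0.2776, 1.8153, 0.1851, 0.8316, -1.5936]}
```

View pics/c7.png

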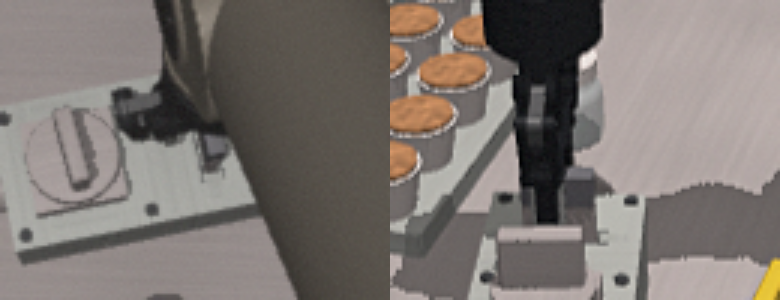

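```bash
python3 -m handwheel '[[[0,0,0.02,0,0,0,0.05],[0,0,0.04,0,0,0,0.05],[0,0,0.04,0,0,0,0.05],[-0.009,0.0324,0,0,0,0.02,0.05],[-0.009,0.032,0,0,0,0.02,0.05],[-0.008,0.032,0,0,0,0.02,0.05],[0,0,-0.02,0,0,0,0.05],[0,0,0,0,0,0,0.05]]]'; python3 look.py 8; python3 - <<'E'
from h import *
t=np.radians(13.3);R=np.array([[np.cos(t),np.sin(t)],[-np.sin(t),np.cos(t)]])
for n,c in(("side",[.5919,.0455]),("top",[.5919,.0418])):
  W=cloud(n,np.load(f"pics/{n}8.npy"));Q=W.copy();Q[...,:2]=(W[...,:2]-c)@R.T*1000
  m=(Q[...,2]>.095)&(Q[...,2]<.15)&(abs(Q[...,0])<40)&(Q[...,1]<-30)&(Q[...,1]>-80)
  P=Q[m]; print(n,len(P),np.round(np.percentile(P,[3,50,97],axis=0),3).tolist())
E
```

```text
clock: 8.92
tcp_pos: [0.578, 0.0949, 0.2582]
orientation: [-3.106, -0.464, 0.005]
contact_force: [-0.1, -0.5, -0.6]
grip_width: 0.0498
{'tcp_pos': [0.578, 0.0949, 0.2582], 'orientation': [-3.1064, -0.4642, 0.0055], 'contact_force': [-0.052, -0.5089, -0.612], 'moment': [-0.1014, 0.0547, -0.0003], 'grip_width': 0.0498, 'joints': [0.0012, 0.4035, -0.3456, 1.7995, 0.1605, 0.9695, -1.6845]}
side 274 [[-24.018, -53.927, 0.096], [-9.41, -45.128, 0.116], [12.87, -41.557, 0.134]]Traceback (most recent call last):
  File "<stdin>", line 6, in <module>
    return _quantile_unchecked(
        a, q, axis, out, overwrite_input, method, keepdims, weights)
    return _ureduce(a,
                    func=_quantile_ureduce_func,
    ...<5 lines>...
                    overwrite_input=overwrite_input,
                    method=method)
    r = func(a, **kwargs)
    result = _quantile(arr,
                       quantiles=q,
    ...<2 lines>...
                       out=out,
                       weights=wgt)
    slices_having_nans = np.isnan(arr[-1, ...])
                                  ~~~^^^^^^^^^
IndexError: index -1 is out of bounds for axis 0 with size 0
```

View pics/c8.png

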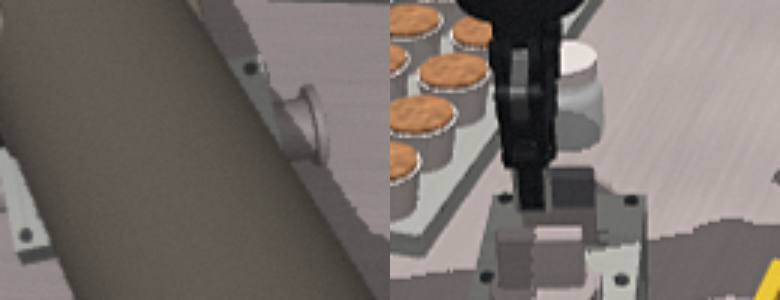

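```bash
python3 -m handwheel '[[[0.002,-0.0022,-0.02,0,0,-0.003,0.05],[0,0,-0.02,0,0,0,0.05],[0,0,-0.014,0,0,0,0.05],[0,0,-0.008,0,0,0,0.045],[0,0,0,0,0,0,0.04],[0,0,0,0,0,0,0.035]]]' 20; python3 look.py 9
```

```text
clock: 9.52
tcp_pos: [0.5825, 0.0895, 0.1989]
orientation: [3.109, 0.45, 0.0]
contact_force: [0.8, -0.2, -0.6]
grip_width: 0.035
{'tcp_pos': [0.5825, 0.0895, 0.1989], 'orientation': [3.109, 0.45, 0.0005], 'contact_force': [0.7677, -0.2435, -0.5825], 'moment': [-0.0343, 0.0405, 0.0293], 'grip_width': 0.035, 'joints': [-0.0076, 0.4773, -0.3257, 1.8414, 0.1966, 0.8539, -1.7124]}
```

View pics/c9.png

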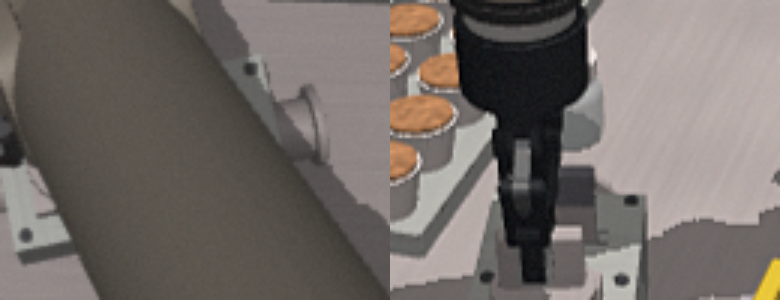

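```bash
python3 -m handwheel '[[[-0.0022,0.003,-0.004,0,0,0,0.03],[0,0,0,0,0,0,0.026],[0,0,0,0,0,0,0.026]]]'; python3 -m handwheel '[[[0,0,0,0,0,0,0.012],[0,0,0,0,0,0,0.005],[0,0,0,0,0,0,0.005],[0,0,0,0,0,0,0.005]]]' 20; python3 look.py 10
```

```text
clock: 9.87
tcp_pos: [0.5796, 0.0936, 0.1947]
orientation: [-3.109, -0.453, -0.0]
contact_force: [-0.1, 0.6, 0.3]
grip_width: 0.0255
clock: 10.2
tcp_pos: [0.5802, 0.0923, 0.1947]
orientation: [3.108, 0.45, 0.001]
contact_force: [1.0, -4.3, 1.9]
grip_width: 0.0131
{'tcp_pos': [0.5802, 0.0923, 0.1947], 'orientation': [3.1081, 0.4504, 0.001], 'contact_force': [0.9799, -4.2943, 1.9249], 'moment': [-0.868, -0.1708, -0.013], 'grip_width': 0.0131, 'joints': [-0.0138, 0.4799, -0.325, 1.8489, 0.2001, 0.844, -1.7211]}
```

View pics/c10.png

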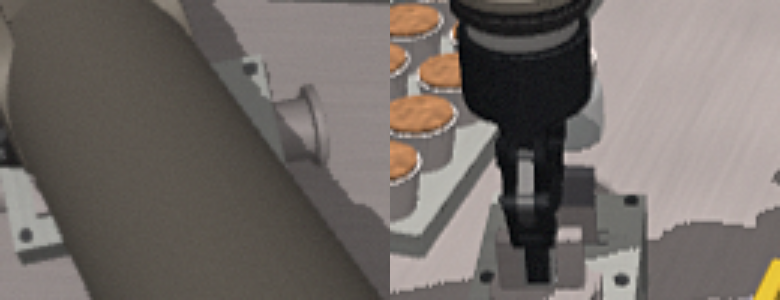

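```bash
python3 -m handwheel '[[[0,-0.0005,0,0,0,0,0.005],[0,0,0,0,0,0,0.005],[0,0,0,0,0,0.04,0.005],[0,0,0,0,0,0.04,0.005],[0,0,0,0,0,0.04,0.005],[0,0,0,0,0,0,0.005]]]' 60; python3 -c "
from h import *
o=r.get_obs();print(o['moment'],o['contact_force'],o['joints'][6])"
```

```text
clock: 10.8
tcp_pos: [0.5807, 0.0925, 0.1948]
orientation: [3.076, 0.639, 0.003]
contact_force: [3.2, -4.3, 2.8]
grip_width: 0.0133
[-0.93878432 -0.6650062  -0.01593203] [ 3.18351705 -4.30141252  2.77020737] -1.61371174363769
```

```bash
python3 -m handwheel '[[[0,0,0,0,0,0.04,0.005],[0,0,0,0,0,0.04,0.005],[0,0,0,0,0,0.04,0.005],[0,0,0,0,0,0,0.005]]]'; python3 -c "
from h import *
o=r.get_obs();print(o['moment'],o['contact_force'],o['joints'][6])"
python3 -m handwheel '[[[0,0,0,0,0,0.04,0.005],[0,0,0,0,0,0.04,0.005],[0,0,0,0,0,0,0.005]]]'; python3 -c "
from h import *
o=r.get_obs();print(o['moment'],o['contact_force'],o['joints'][6])"
```

```text
clock: 11.13
tcp_pos: [0.5807, 0.0926, 0.1948]
orientation: [3.032, 0.821, 0.003]
contact_force: [3.2, -4.6, 4.0]
grip_width: 0.0135
[-0.9244771  -0.70111079  0.02013513] [ 3.17413453 -4.55246506  4.02392747] -1.5091522469205878
clock: 11.38
tcp_pos: [0.5806, 0.0926, 0.1948]
orientation: [2.997, 0.942, 0.003]
contact_force: [3.1, -3.9, 3.6]
grip_width: 0.0136
[-0.88765116 -0.71388027  0.02776069] [ 3.06277692 -3.88176425  3.57957112] -1.4393129227874997
```

```bash
python3 -m handwheel '[[[0,0,0,0,0,0.04,0.005],[0,0,0,0,0,0.04,0.005],[0,0,0,0,0,0.04,0.005],[0,0,0,0,0,0,0.005]]]'; python3 look.py 11
```

```text
clock: 11.72
tcp_pos: [0.5806, 0.0926, 0.1948]
orientation: [2.935, 1.119, 0.003]
contact_force: [3.2, -3.5, 3.4]
grip_width: 0.0133
{'tcp_pos': [0.5806, 0.0926, 0.1948], 'orientation': [2.9352, 1.1191, 0.0029], 'contact_force': [3.2465, -3.4519, 3.4232], 'moment': [-0.8395, -0.7096, -0.0441], 'grip_width': 0.0133, 'joints': [0.0641, 0.4948, -0.4279, 1.843, 0.2639, 0.8578, -1.3344]}
```

View pics/c11.png

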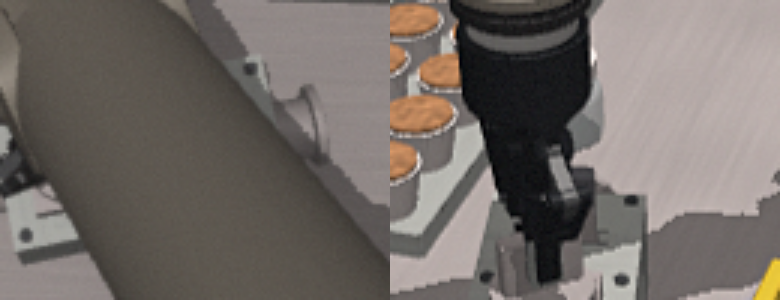

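CCW loosens: 0.44 rad turned with no stop. Continue to about 1.45 rad.

```bash
python3 -m handwheel '[[[0,0,0,0,0,0.08,0.005],[0,0,0,0,0,0.08,0.005],[0,0,0,0,0,0.08,0.005],[0,0,0,0,0,0.08,0.005],[0,0,0,0,0,0.08,0.005],[0,0,0,0,0,0.08,0.005],[0,0,0,0,0,0,0.005]]]'; python3 -c "
from h import *
o=r.get_obs();print(o['moment'],o['contact_force'],o['joints'])"
python3 -m handwheel '[[[0,0,0,0,0,0.08,0.005],[0,0,0,0,0,0.08,0.005],[0,0,0,0,0,0.08,0.005],[0,0,0,0,0,0.08,0.005],[0,0,0,0,0,0.08,0.005],[0,0,0,0,0,0.07,0.005],[0,0,0,0,0,0,0.005],[0,0,0,0,0,0,0.005]]]'; python3 look.py 12
```

```text
clock: 12.4
tcp_pos: [0.5803, 0.0927, 0.1948]
orientation: [2.584, 1.786, 0.002]
contact_force: [2.2, -4.8, 4.9]
grip_width: 0.013
[-0.87841446 -0.43545107  0.03823698] [ 2.20781843 -4.78022257  4.94222478] [ 0.14677322  0.51579539 -0.53940498  1.83745895  0.33540651  0.87855467
 -0.91320976]
clock: 13.07
tcp_pos: [0.5801, 0.0927, 0.1948]
orientation: [2.103, 2.334, 0.0]
contact_force: [1.4, -4.1, 5.3]
grip_width: 0.013
{'tcp_pos': [0.5801, 0.0927, 0.1948], 'orientation': [2.1027, 2.3336, 0.0005], 'contact_force': [1.3978, -4.0593, 5.2531], 'moment': [-0.9377, -0.4132, 0.0799], 'grip_width': 0.013, 'joints': [0.2239, 0.5413, -0.6465, 1.8325, 0.4067, 0.9029, -0.5067]}
```

View pics/c12.png

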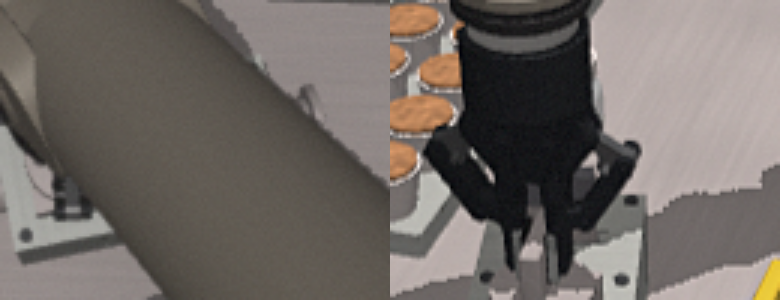

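```bash
python3 -m handwheel '[[[0,0,0.003,0,0,0,0.005],[0,0,0.003,0,0,0,0.005],[0,0,0.003,0,0,0,0.005],[0,0,0,0,0,0,0.005]]]' 80
```

```text
clock: 13.5
tcp_pos: [0.5789, 0.0932, 0.2034]
orientation: [-2.098, -2.337, 0.002]
contact_force: [-0.4, -1.7, -2.2]
grip_width: 0.0131
```

```bash
python3 -m handwheel '[[[0,0,0.008,0,0,0,0.005],[0,0,0.01,0,0,0,0.005],[0,0,0.012,0,0,0,0.005],[0,0,0.012,0,0,0,0.005],[0,0,0.012,0,0,0,0.005],[0,0,0,0,0,0,0.005]]]'; python3 -m handwheel '[[[0,0,0.015,0,0,0,0.005],[0,0,0.015,0,0,0,0.005],[0,0,0.015,0,0,0,0.005],[0,0,0.01,0,0,0,0.005],[0,0,0.005,0,0,0,0.005],[0,0,0,0,0,0,0.005],[0,0,0,0,0,0,0.005],[0,0,0,0,0,0,0.005]]]'; python3 look.py 13; python3 - <<'E'
from h import *
print([(round(float(m["p"]),2),np.round(m["at"]).tolist()) for m in r.masks_of("cap_wing","side")],[(round(float(m["p"]),2),np.round(m["at"]).tolist()) for m in r.masks_of("gate_mid","side")])
t=np.radians(13.3);R=np.array([[np.cos(t),np.sin(t)],[-np.sin(t),np.cos(t)]])
W=cloud("side",np.load("pics/side13.npy"));Q=W.copy();Q[...,:2]=(W[...,:2]-[.5919,.0455])@R.T*1000
m=(Q[...,2]>.095)&(Q[...,2]<.145)&(abs(Q[...,0])<40)&(Q[...,1]<-30)&(Q[...,1]>-80)
print(m.sum(),np.round(np.percentile(Q[m],[2,50,98],axis=0),3).tolist())
c=(abs(Q[...,0])<45)&(abs(Q[...,1]-50)<45)&(Q[...,2]>.105)
print(np.round(np.percentile(Q[c][:,2],[0,1,5]),3))
E
```

```text
clock: 14.0
tcp_pos: [0.5812, 0.0938, 0.2611]
orientation: [2.096, 2.336, 0.007]
contact_force: [0.0, 0.5, -1.3]
grip_width: 0.013
clock: 14.67
tcp_pos: [0.5793, 0.0924, 0.3164]
orientation: [-2.098, -2.337, 0.002]
contact_force: [-0.4, -0.4, -2.8]
grip_width: 0.0129
{'tcp_pos': [0.5793, 0.0924, 0.3164], 'orientation': [-2.0978, -2.3373, 0.0021], 'contact_force': [-0.4442, -0.4276, -2.8401], 'moment': [-0.0156, -0.006, -0.0651], 'grip_width': 0.0129, 'joints': [0.2803, 0.4076, -0.7082, 1.721, 0.2899, 1.1222, -0.4071]}
[(0.98, [361.0, 263.0]), (0.91, [351.0, 298.0]), (0.71, [276.0, 195.0]), (0.7, [252.0, 324.0])] [(0.91, [288.0, 220.0])]
319 [[-24.061, -54.051, 0.096], [-7.194, -45.724, 0.116], [21.08, -40.687, 0.134]]
[0.178 0.199 0.233]
```

View pics/side13.png

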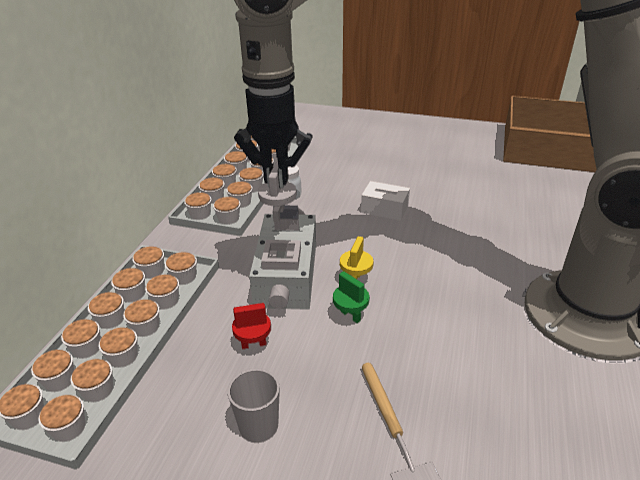

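View pics/top13.png

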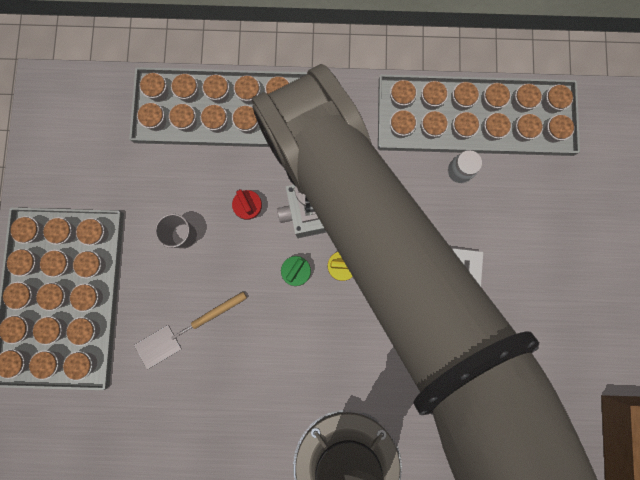

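The side view shows the cap in the jaws at (277,195) with its lugs 78 mm above the rim. The neck is empty at (281,252) and the gate is home at (288,220). The jar, beaker, spatula and the three coloured caps haven't moved. Handing in.

```bash
python3 -c "
from bench import r
print(r.hand_in()); o=r.get_obs(); print(o['clock'],o['grip_width'],o['tcp_pos'])"
```

```text
the job is handed in; nothing more can be done
None
the job is handed in; nothing more can be done
```

I handed the job in at about 15 s of the 64 s allowed. The gate is home in the valve block, and the arm is holding the steel cap clear above the neck.

- **Gate:** I took it from the white stand and pushed it into the slot until it bottomed, with about 26 N on the wrist. At the end its top read 134 mm above the table; fully home should be 135 mm.
- **Cap:** I tried counter-clockwise (seen from above) first. It turned freely past the 0.35 rad tightening stop, so that was the loosening way. I turned it to about 1.44 rad from the block's x and lifted it straight off.
- **Final hold:** The lowest part of the cap is about 78 mm above the neck rim. The wrist reads only a steady 2.8 N downward, which is the cap's weight. The jar, beaker, spatula and the red, green and yellow look-alikes looked unmoved; in the last top view the arm hid part of the yellow cap.

**Disagreements:** The two cameras differed by about 4 mm in y. I settled it by comparing the gate with the slot before lowering it. The arm's position reading also wandered by 1–3 mm right after moves, so I re-centred before each grip. My final top view was mostly blocked by the arm, so the last checks of the gate and cap rest on the side camera and the force readings.

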